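# Find the heavy side of a microtome handwheel by feel and hold it down

### The arm

A 7-joint arm with a two-finger parallel gripper is mounted at the origin on the work surface. World frame = base frame: x ahead of the robot, y to its left, z up, the work surface at z = 0. Lengths are in m, angles in rad, forces in N, time in s.
With the tool pointing down it reaches from about 0.4 to 0.85 m from the base axis. Payload 4.5 kg.
Tool frame: the origin (TCP) lies at the very end of the fingers, on their centre line; the grasp point (between the pads) lies 19 mm behind it; z points along the fingers, y is the line along which they close (so a half turn about z gives the same grasp; the last joint's range is limited). The gripper opens to 88 mm and grips with 3 to 60 N. Pads are 18 mm wide; open, the fingers measure 123 mm over their backs; the gripper's body (75 mm by 187 mm) begins 45 mm behind the grasp point.
Start: joints at [-1.074, 0.689, -0.195, 1.565, 0.157, 0.902, -0.215], TCP at [0.279, 0.559, 0.239] pointing down, gripper open.
Joint ranges: [-3.01, 3.01], [-0.46, 2.08], [-1.47, 1.51], [0.13, 2.56], [-1, 4.14], [0.04, 2.09], [-2.66, 2.66]. Speed limits (rad/s): [2.57, 2.57, 3.14, 3.14, 3.14, 3.14, 3.14].

### API

Orientations are given as a unit quaternion [x, y, z, w].
In Python, from plant import r, eyes, nets gives the robot as it stands.
- The arm moves only by the shell command python3 -m pendant 'ROWS' [FORCE]. ROWS is JSON, a list of rows, each an object of numbers: "claw": the opening, from 0 (shut) to 1 (fully open); "dx", "dy", "dz": the shift along the world's x, y, z in mm; "twist": the turn about the world's z in rad. In form: [{"claw": .., "dx": .., "dy": .., "dz": .., "twist": ..}, ...]. A call has 1 to 8 rows; each row is the pose to reach, as a shift and turn from the pose commanded when the call began; what a row does not reach only later rows make up. A row lasts 1/10 s, in which the tool goes at most 50 mm and 8.59 degrees, less where a joint would pass 70% of its speed; a pose out of reach is approached as far as the arm can. A call with a gripper value outside its range is refused whole. The fingers move at their own pace and stop on an object; FORCE is the grip in N (left out, the last holds). Time passes only in rows, so rows that repeat a pose let the fingers close. It gives the time, the measured TCP pose, the force, the opening and the grip force at its end, in the units of the state.
- r.get_state(): the state, without advancing time (a new reading comes with each control period).
- eyes.snapshot(name): name is "scene" or "top"; returns (picture, depth): 420x560x3 uint8, blue, green, red; 420x560 float32, m along the optical axis (not along the pixel's ray), 0 where there is no reading.
- eyes.camera_info(name): a dict with "K" (3x3 intrinsics, pixels), "D" ([k1, k2, p1, p2, k3] as OpenCV has them; the pictures are not rectified), "world_to_cam" (4x4, takes a point from world to camera coordinates). Camera axes: x right, y down, z forward; pixel columns grow to the right and rows downward; lengths in m; the calibration is good to about 2 mm. A picture is of the moment at which its call begins. camera_info takes no time and is no camera call.
- r.finish_job(): hands the job in; it is judged then, once.
Trained networks look in the newest picture that a camera, given by its name, has taken for a name from the list of things; names that differ only in an ending like _2 or _b are one class to them, and where a whole thing is asked for, a point or a joint stands for the part that bears it (a point fixed in the world has none). Each returns a list of dicts, best first, with "confidence" (0 to 1); they miss things now and then, are a little off and sometimes report something else, mostly with a low value. They report only what shows in the picture. A call takes as long as a camera call.
- nets.spot_in(camera, query): "box" ([left, top, width, height] as shares, 0 to 1, of the picture: columns of its width, rows of its height, round what is visible of it).
- nets.place_of(camera, query): "position" ([column, row] as shares, 0 to 1, of the picture: columns of its width, rows of its height: a listed point, or the origin of a listed thing).
The state is a dict: "clock": time; "q": joint angles; "qd": joint speeds; "joint_torque": joint torques, N m; "tool_pos": TCP position; "eef_rot": TCP orientation; "contact_force": force on the tool from outside, world axes, zero at the start; "moment": the same for the moment, N m; "opening": opening from 0.0 (shut) to 1.0 (fully open); "finger_force": force on a finger pad.
Only numpy, scipy, OpenCV 4.12 (cv2) and the standard library are available. Lean on these libraries where they do the work, as an engineer would, in place of code of your own. Each camera call takes 0.05 s, during which the arm holds its last target. There are 200 camera calls.

### The job

The counterweight shut inside the microtome's big handwheel has been refitted at an unknown angle. Grip the crank handle, turn the wheel round with it, never faster than a turn a second, to feel which side is heavy, then bring the heavy side straight down and finish there, still gripping the handle and holding the wheel at rest, so that I can mark the top of the rim. Do not touch the knife holder, and leave the other things on the bench where they are.

Things in the scene. Friction and masses are not known exactly. Their poses are not given: they have to be found in the camera images.
- microtome: Rotary microtome fixed to the bench: white housing on a grey base, 400 mm deep (x), 290 mm wide (y), 246 mm high. Origin: centre of its underside; x points to its back (away from the robot at yaw 0), y to its left, z up. Place and yaw differ from run to run. The handwheel stands upright on its right (-y) side; the specimen head at the front is uncoupled from it and stays still.
- wheel_face (a point): Centre of the handwheel's outer face, at x = 30, y = -175, z = 150 mm of the microtome. The wheel is a solid grey disc, 170 mm in diameter and 30 mm thick, on a level axle along y. Its bearing drags with a constant 0.34 N m against the motion, more than the counterweight's 0.2 to 0.29 N m, so the wheel stays wherever it is left and never swings down by itself.
- wheel_middle (a point): Centre of the disc, on the axle (y = -160 mm). Sealed inside is a counterweight, 0.38 to 0.54 kg, centred 55 mm off the axle, unseen, at an angle to the handle that differs in every run (at the start never straight down) and stays fixed to the wheel. All else is balanced, the handle too. Cranked slowly the handle needs 5.5 N, up to 4.7 N more as the heavy side rises, up to 4.7 N less as it sinks.
- handwheel (a joint): Angle of the wheel, endless both ways: 0 with the crank handle straight above the axle, growing as the handle goes from the top towards the microtome's back. The handle's axis lies at x = 30 + 62 sin(angle), z = 150 + 62 cos(angle) mm of the microtome. Starts within 35 degrees of 0. It tells where the handle is, not where the counterweight is.
- crank_handle: Crank handle: a plain black cylinder, 22 mm in diameter, sticking out of the wheel's face, level, parallel to the axle and 62 mm off it; its sleeve spans y = -180 to -262 mm of the microtome and spins freely on its pin, so a gripper can carry it round without turning. Origin: on its axis at y = -237 mm, 62 mm out from the wheel's face, a good place to grip; its own y runs along it.
- knife_holder: Grey metal knife block with a bare blade at the front of the microtome, 75 mm deep, 180 mm wide with its levers, its top 145 mm above the bench. Origin: centre of its underside, at x = -128, y = 30, z = 38 mm of the microtome. Not to be touched.
- blade_dispenser: Small grey blade dispenser, 62 x 30 x 22 mm, on the bench in front of the wheel; origin: centre of the underside. Leave alone.
- cassette_tray: White tray of cassettes, 100 x 75 x 33 mm, on the bench behind the wheel; origin: centre of the underside. Leave alone.
- brush: Slim wooden brush, 160 mm long, 9 mm thick, lying on the microtome's top tray, 237 mm above the bench; origin: its underside. Leave alone.
- forceps: Steel forceps, 130 mm long, 8 mm high, on the bench to the right; origin: underside. Leave alone.
- petri_stack: Stack of four Petri dishes, 93 mm in diameter, 64 mm high; origin: centre of the underside. Leave alone.
- slide_box: Grey slide box, 99 x 84 x 39 mm; origin: centre of the underside. Leave alone.
- specimen_jar: Closed glass jar, 64 mm in diameter, 85 mm high; origin: centre of the underside. Leave alone.

How it is judged:
By the outcome, as a careful person would: the job done as asked, in the order asked, and still so for the second after the job is handed in, while the arm keeps its last pose, push and grip.
It also fails if it takes over 58 s, if anything falls off the work surface, if the arm or the gripper's body presses on something with over 40 N, if the wrist force passes 120 N, or if a joint passes its speed limit or range.

## Working session

There is one attempt and no reset: what is moved stays moved. The work goes in short steps, Python scripts to look and compute and a shell command to move; the robot and the scene stay as the last step left them, time stands still between calls to the robot, and variables do not carry over. Pictures are saved under pics/ and viewed, at most 10 in all, crops included, and the job is handed in when it is done.

```bash
mkdir -p pics; ls; python3 - <<'E'
from plant import r,eyes,nets
import cv2,numpy as np
s=r.get_state(); print({k:np.round(v,3).tolist() for k,v in s.items()})
for n in("scene","top"):
    p,d=eyes.snapshot(n); cv2.imwrite(f"pics/{n}0.png",p); np.save(f"{n}0d.npy",d)
    ci=eyes.camera_info(n); print(n,np.round(np.array(ci["K"]),1).tolist(),np.round(ci["world_to_cam"],3).tolist())
    for q in("wheel_face","crank_handle","microtome","knife_holder"):
        print(q,[(round(x["confidence"],2),np.round(x["position"],3).tolist()) for x in nets.place_of(n,q)[:2]])
E
```

```text
pics
{'clock': 0.0, 'q': [-1.074, 0.69, -0.194, 1.566, 0.157, 0.902, -0.215], 'qd': [0.003, 0.001, -0.0, 0.001, 0.0, -0.001, 0.001], 'joint_torque': [-0.001, -52.756, -1.267, -15.343, -0.053, 0.007, 0.0], 'tool_pos': [0.279, 0.559, 0.238], 'eef_rot': [0.229, 0.973, -0.001, -0.0], 'contact_force': [0.006, -0.19, -0.936], 'moment': [-0.026, 0.021, -0.009], 'finger_force': 0.0, 'opening': 1.0}
scene [[476.0, 0.0, 270.9], [0.0, 476.0, 209.7], [0.0, 0.0, 1.0]] [[-0.983, -0.181, -0.011, 0.571], [-0.102, 0.599, -0.795, 0.225], [0.151, -0.78, -0.607, 1.522], [0.0, 0.0, 0.0, 1.0]]
wheel_face []
crank_handle [(0.62, [0.459, 0.536])]
microtome [(0.57, [0.481, 0.794])]
knife_holder [(0.92, [0.555, 0.792]), (0.66, [0.528, 0.484])]
top [[382.3, 0.0, 274.2], [0.0, 382.3, 208.5], [0.0, 0.0, 1.0]] [[-0.015, -1.0, -0.003, -0.063], [-0.996, 0.015, -0.09, 0.606], [0.091, 0.001, -0.996, 1.123], [0.0, 0.0, 0.0, 1.0]]
wheel_face [(0.59, [0.361, 0.52])]
crank_handle [(0.76, [0.397, 0.482])]
microtome [(0.93, [0.284, 0.564])]
knife_holder [(0.95, [0.257, 0.66]), (0.68, [0.398, 0.374])]
```

View pics/scene0.png

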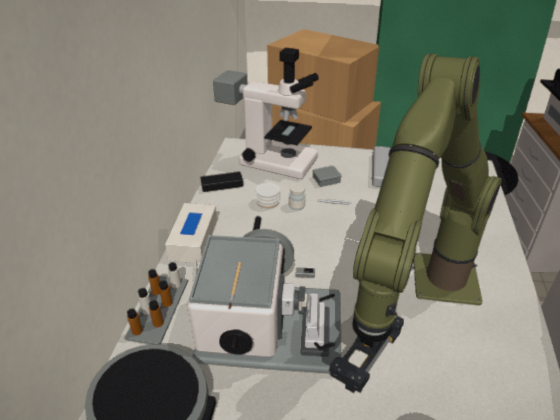

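View pics/top0.png

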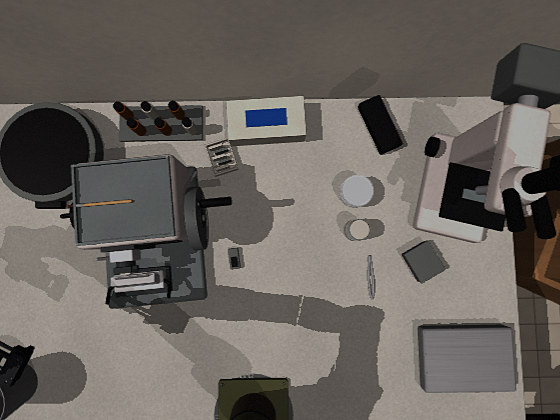

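The scene shows the microtome at lower left, with its knife at (320,320) and the handle at (257,225). In the top view the handle spans columns 200–231 at row 202, the base is at (107–207, 245–305), the dispenser at (235,258), and the tray at (221,156).

```bash
cat > h.py <<'E'
import numpy as np,cv2
from plant import r,eyes,nets
def cloud(n,d):
    ci=eyes.camera_info(n); K=np.array(ci["K"]);D=np.array(ci["D"]);T=np.linalg.inv(np.array(ci["world_to_cam"]))
    h,w=d.shape; u,v=np.meshgrid(np.arange(w),np.arange(h))
    x=cv2.undistortPoints(np.stack([u,v],-1).reshape(-1,1,2).astype(np.float64),K,D).reshape(h,w,2)
    P=np.dstack([x[...,0]*d,x[...,1]*d,d])
    W=P@T[:3,:3].T+T[:3,3]; W[d==0]=np.nan
    return W
E
python3 - <<'E'
from h import *
W=cloud("top",np.load("top0d.npy"))
def rect(m,name):
    P=W[m][:,:2].astype(np.float32)*1000
    (c,s,a)=cv2.minAreaRect(P); print(name,len(P),np.round(c,1),np.round(s,1),round(a,2),"med z",np.round(np.median(W[m][:,2])*1000,1))
v,u=np.mgrid[:420,:560]
reg=(u>60)&(u<215)&(v>145)&(v<315)
z=W[...,2]
print(np.histogram(z[reg&np.isfinite(z)],bins=np.arange(0,.28,.01)))
def big(m):
    n,l,st,_=cv2.connectedComponentsWithStats(m.astype(np.uint8)); return l==1+np.argmax(st[1:,4])
rect(big(reg&(z>.225)&(z<.26)),"tray")
base=big(reg&(z>.02)&(z<.05)); rect(base,"base")
B=W[base]*1000
rightcol=[(vv,np.round(W[vv,np.where(base[vv])[0].max()]*1000,0).tolist()) for vv in range(240,300,8)]
print("base right edge",rightcol)
print("base front",[(uu,np.round(W[np.where(base[:,uu])[0].max(),uu]*1000,0).tolist()) for uu in range(112,206,12)])
h=(u>=205)&(u<=234)&(v>=190)&(v<=214)&(z>.14)
print("handle by col")
for c in range(196,236,3):
    m=h|((u<205)&(u>190)&(v>=190)&(v<=214)&(z>.14)); m=m&(u==c)
    if m.any(): print(c,m.sum(),np.round(W[m].mean(0)*1000,1),np.round(W[m][:,2].max()*1000,1))
m=reg&(u>180)&(z>.2)&(z<.245)
E
```

```text
(array([3132,   36,  146, 3137,  455,  332,  255,  828,  555,  236,  109,
         82,  117,  432,  126,  124,  164,  247,  256,  528,  348,  600,
        953, 7061, 1423,    1,    0,    0]), array([0.  , 0.01, 0.02, 0.03, 0.04, 0.05, 0.06, 0.07, 0.08, 0.09, 0.1 ,
       0.11, 0.12, 0.13, 0.14, 0.15, 0.16, 0.17, 0.18, 0.19, 0.2 , 0.21,
       0.22, 0.23, 0.24, 0.25, 0.26, 0.27, 0.28]))
tray 8687 [611.2 303. ] [214.7 264.7] 4.77 med z 236.9
base 3260 [415.7 280.9] [175.6 288.7] 4.91 med z 37.4Traceback (most recent call last):
  File "<stdin>", line 15, in <module>
    return umr_maximum(a, axis, None, out, keepdims, initial, where)
ValueError: zero-size array to reduction operation maximum which has no identity
```

```bash
python3 - <<'E'
from h import *
W=cloud("top",np.load("top0d.npy"));z=W[...,2]
v,u=np.mgrid[:420,:560]
yaw=np.radians(4.84);R=np.array([[np.cos(yaw),-np.sin(yaw)],[np.sin(yaw),np.cos(yaw)]])
O=np.array([527.5,290.3]); L=W*1000; L[...,:2]=(L[...,:2]-O)@R
print("handle local coords by col")
for c in range(196,240,3):
    m=(u==c)&(v>=190)&(v<=214)&(z>.14)
    if m.any(): print(c,m.sum(),np.round(L[m].mean(0),1),np.round(L[m].max(0),1),np.round(L[m].min(0),1))
# base edges
b=(abs(L[...,2]-38)<6)&(v>240)&(v<315)&(u>95)&(u<215); P=L[b]; print("base pct",np.percentile(P,[.5,99.5],axis=0).round(1))
t=(abs(L[...,2]-242)<9)&(v>140)&(v<260)&(u>60)&(u<200); print("tray pct",np.percentile(L[t],[.5,99.5],axis=0).round(1))
w=(L[...,1]<-140)&(L[...,1]>-176)&(L[...,2]>60)&(abs(L[...,0]-30)<120); print("wheel",w.sum(),np.percentile(L[w],[1,99],axis=0).round(1))
# scene cam check
W2=cloud("scene",np.load("scene0d.npy"))*1000; L2=W2.copy(); L2[...,:2]=(W2[...,:2]-O)@R
w=(L2[...,1]<-140)&(L2[...,1]>-176)&(L2[...,2]>60)&(abs(L2[...,0]-30)<120); print("wheel sc",w.sum(),np.percentile(L2[w],[1,99],axis=0).round(1))
h=(L2[...,1]<-185)&(L2[...,1]>-270)&(L2[...,2]>90)&(abs(L2[...,0]-30)<90); print("handle sc",h.sum(),L2[h].mean(0).round(1),np.percentile(L2[h],[2,98],axis=0).round(1))
for n in("top",):
  for q in("crank_handle","wheel_face"):
    print(q,[np.array(a["position"])*[560,420] for a in nets.place_of(n,q)[:1]])
E
```

```text
handle local coords by col
196 25 [  64.9 -172.8  219.6] [  97.5 -172.2  233.4] [  33.2 -173.3  203.8]
199 25 [  69.9 -171.7  174.1] [ 102.2 -168.4  212.5] [  38.2 -178.9  147.6]
202 15 [  55.4 -181.1  188.4] [  73.1 -173.8  218.4] [  38.6 -187.3  152.5]
205 9 [  60.9 -193.6  211.3] [  71.  -190.8  214.6] [  52.  -194.6  200.2]
208 8 [  61.2 -201.5  212.9] [  70.6 -200.4  216.6] [  52.7 -202.3  209.2]
211 8 [  60.4 -209.2  213.3] [  69.1 -207.6  216.7] [  52.2 -210.1  208. ]
214 9 [  61.3 -216.4  210.5] [  72.1 -214.6  215. ] [  51.8 -217.5  204.7]
217 9 [  60.5 -223.9  210.4] [  70.6 -221.9  214.3] [  51.3 -224.9  202.4]
220 8 [  60.8 -231.9  212.5] [  69.4 -230.7  215.9] [  52.3 -233.   209.1]
223 9 [  61.4 -239.4  211.5] [  72.3 -237.8  216.7] [  52.  -240.   205.2]
226 9 [  60.7 -247.   211.3] [  70.9 -245.2  214.7] [  51.4 -247.9  203.6]
229 8 [  61.2 -254.6  211.1] [  70.4 -253.5  217.4] [  52.7 -255.7  207.6]
base pct [[-197.1 -141.3   32.3]
 [ -26.3  141.7   42.5]]
tray pct [[ -14.5 -161.9  233.2]
 [ 184.2  121.7  248.4]]
wheel 1204 [[ -51.7 -174.3   75.2]
 [ 108.9 -144.1  236.1]]
wheel sc 500 [[ -52.1 -170.7  105.2]
 [  88.1 -140.1  236.9]]
handle sc 94 [  62.9 -222.2  212.2] [[  53.6 -253.4  206.3]
 [  73.6 -192.   217.2]]
crank_handle [array([222.208, 202.398])]
wheel_face [array([202.328, 218.484])]
```

```bash
python3 -m pendant '[{"claw":1,"dz":45},{"claw":1,"dz":90},{"claw":1,"dz":130},{"claw":1,"dz":130}]' 10
python3 -m pendant '[{"claw":1,"dx":27,"dy":-41,"twist":-0.085},{"claw":1,"dx":54,"dy":-82,"twist":-0.17},{"claw":1,"dx":81,"dy":-123,"twist":-0.255},{"claw":1,"dx":108,"dy":-164,"twist":-0.34},{"claw":1,"dx":135,"dy":-205,"twist":-0.425},{"claw":1,"dx":163,"dy":-250,"twist":-0.512},{"claw":1,"dx":163,"dy":-250,"twist":-0.512}]'
python3 -m pendant '[{"claw":1,"dx":27,"dy":-41,"twist":-0.085},{"claw":1,"dx":54,"dy":-82,"twist":-0.17},{"claw":1,"dx":81,"dy":-123,"twist":-0.255},{"claw":1,"dx":108,"dy":-164,"twist":-0.34},{"claw":1,"dx":135,"dy":-205,"twist":-0.425},{"claw":1,"dx":166,"dy":-251,"twist":-0.512},{"claw":1,"dx":166,"dy":-251,"twist":-0.512},{"claw":1,"dx":166,"dy":-251,"twist":-0.512}]'
python3 - <<'E'
from h import *
s=r.get_state(); print({k:np.round(v,3).tolist() for k,v in s.items()})
p,d=eyes.snapshot("scene"); cv2.imwrite("pics/s1.png",p)
p2,d=eyes.snapshot("top"); cv2.imwrite("pics/s1.png",cv2.resize(np.hstack([p[100:400,100:400],p2[80:380,60:360]]),(800,400)))
E
```

```text
{'clock': 0.6, 'q': [-1.074, 0.689, -0.195, 1.565, 0.157, 0.902, -0.215], 'qd': [-0.001, -0.0, 0.0, 0.0, -0.001, -0.0, 0.001], 'joint_torque': [0.001, -52.725, -1.266, -15.368, -0.052, -0.0, 0.0], 'tool_pos': [0.279, 0.559, 0.239], 'eef_rot': [0.229, 0.973, 0.0, 0.0], 'contact_force': [-1.308, -0.306, 0.419], 'moment': [-0.018, -0.039, -0.011], 'finger_force': 0.0, 'opening': 0.997}validation failed for argument at $[0]...
validation failed for argument at $[0]...
validation failed for argument at $[0]...
```

View pics/s1.png

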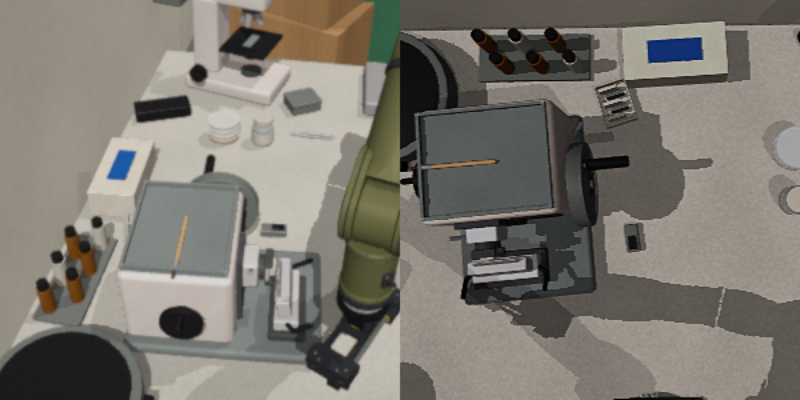

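Nothing moved: the arm is still at its start pose and all three calls were refused, probably because the rows left out some keys. I'll fill in every key and try again.

```bash
python3 -m pendant '[{"claw":1.0,"dx":0.0,"dy":0.0,"dz":45.0,"twist":0.0},{"claw":1.0,"dx":0.0,"dy":0.0,"dz":90.0,"twist":0.0},{"claw":1.0,"dx":0.0,"dy":0.0,"dz":130.0,"twist":0.0},{"claw":1.0,"dx":0.0,"dy":0.0,"dz":130.0,"twist":0.0}]' 10; python3 -m pendant --help | head -30
```

```text
clock: 1.1
tool_pos: [0.28, 0.5623, 0.3752]
eef_rot: [0.23, 0.973, 0.006, 0.001]
contact_force: [0.2, 0.4, 0.1]
opening: 0.999
finger_force: 0.0invalid input: not JSON, or not a number
```

```bash
python3 -m pendant '[{"claw":1.0,"dx":27,"dy":-41,"dz":0,"twist":-0.085},{"claw":1.0,"dx":54,"dy":-82,"dz":0,"twist":-0.17},{"claw":1.0,"dx":81,"dy":-123,"dz":0,"twist":-0.255},{"claw":1.0,"dx":108,"dy":-164,"dz":0,"twist":-0.34},{"claw":1.0,"dx":135,"dy":-205,"dz":0,"twist":-0.425},{"claw":1.0,"dx":163,"dy":-250,"dz":0,"twist":-0.512},{"claw":1.0,"dx":163,"dy":-250,"dz":0,"twist":-0.512}]'
python3 -m pendant '[{"claw":1.0,"dx":27,"dy":-41,"dz":0,"twist":-0.085},{"claw":1.0,"dx":54,"dy":-82,"dz":0,"twist":-0.17},{"claw":1.0,"dx":81,"dy":-123,"dz":0,"twist":-0.255},{"claw":1.0,"dx":108,"dy":-164,"dz":0,"twist":-0.34},{"claw":1.0,"dx":135,"dy":-205,"dz":0,"twist":-0.425},{"claw":1.0,"dx":166,"dy":-251,"dz":0,"twist":-0.512},{"claw":1.0,"dx":166,"dy":-251,"dz":0,"twist":-0.512},{"claw":1.0,"dx":166,"dy":-251,"dz":0,"twist":-0.512}]'
python3 - <<'E'
from h import *
s=r.get_state(); print({k:np.round(v,4).tolist() for k,v in s.items()})
F=[]
for i in range(6):
    p,d=eyes.snapshot("scene"); s=r.get_state(); F.append(s["contact_force"])
print(np.round(F,2).tolist(), s["clock"], np.round(s["tool_pos"],4))
p2,d=eyes.snapshot("top"); cv2.imwrite("pics/s2.png",cv2.resize(np.hstack([p[100:400,100:400],p2[80:380,60:360]]),(800,400)))
E
```

```text
clock: 1.8
tool_pos: [0.4464, 0.3013, 0.3684]
eef_rot: [0.475, 0.88, -0.002, 0.002]
contact_force: [0.4, -0.2, -0.2]
opening: 0.996
finger_force: 0.0
clock: 2.6
tool_pos: [0.6082, 0.057, 0.3678]
eef_rot: [0.678, 0.735, -0.001, -0.0]
contact_force: [0.1, -0.3, -0.6]
opening: 1.001
finger_force: 0.0
{'clock': 2.6, 'q': [-0.2329, 0.5477, 0.1145, 1.4309, -0.0643, 1.1677, -0.028], 'qd': [-0.0459, -0.0204, -0.0572, 0.0218, -0.0143, 0.0017, -0.0075], 'joint_torque': [2.1806, -48.176, 3.3021, -18.5236, 0.1672, -0.0289, 0.0526], 'tool_pos': [0.6082, 0.057, 0.3678], 'eef_rot': [0.6776, 0.7354, -0.0006, -0.0002], 'contact_force': [0.097, -0.2825, -0.6093], 'moment': [0.016, 0.0785, 0.0172], 'finger_force': 0.0, 'opening': 1.0015}
[[0.16, 0.77, -0.55], [-0.5, 0.32, -0.72], [-0.08, -0.45, -0.08], [0.59, -0.16, 0.51], [0.74, 0.36, -0.01], [1.44, 0.16, -0.3]] 2.9 [0.6074 0.0602 0.3689]
```

View pics/s2.png

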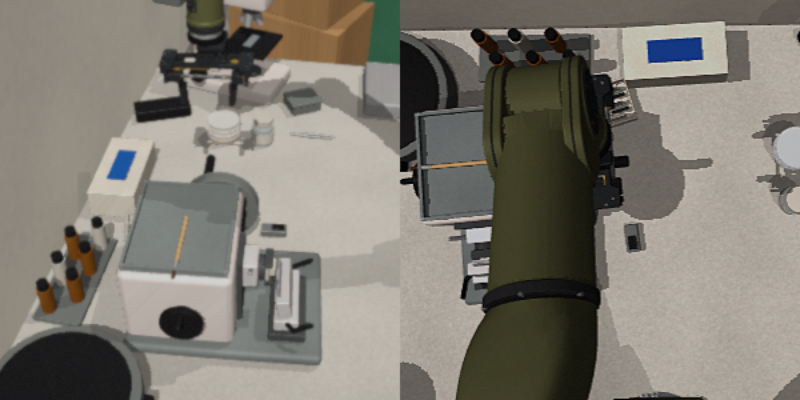

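```bash
python3 - <<'E'
from h import *
yaw=np.radians(4.84);R=np.array([[np.cos(yaw),-np.sin(yaw)],[np.sin(yaw),np.cos(yaw)]]);O=np.array([527.5,290.3])
P=[]
for n in("top","scene"):
    p,d=eyes.snapshot(n); L=cloud(n,d)*1000; L[...,:2]=(L[...,:2]-O)@R; P.append(L[np.isfinite(L[...,2])])
P=np.vstack(P); P=P[(P[:,2]>360)&(P[:,0]>-250)&(abs(P[:,1]+237)<160)]
for z in range(360,900,40):
    for x0,x1 in((-250,-150),(-150,-30),(-30,150),(150,260)):
        Q=P[(P[:,2]>=z)&(P[:,2]<z+40)&(P[:,0]>=x0)&(P[:,0]<x1)]
        if len(Q)>5: print("z rel TCP",z-369,"x",x0,"n",len(Q),"y max",Q[:,1].max().round(),"min",Q[:,1].min().round(),"x",Q[:,0].min().round(),Q[:,0].max().round())
E
```

```text
z rel TCP -9 x -30 n 106 y max -222.0 min -246.0 x 3.0 122.0
z rel TCP 31 x -30 n 139 y max -200.0 min -272.0 x -23.0 145.0
z rel TCP 71 x -150 n 47 y max -201.0 min -271.0 x -33.0 -30.0
z rel TCP 71 x -30 n 1982 y max -196.0 min -272.0 x -30.0 150.0
z rel TCP 71 x 150 n 45 y max -200.0 min -272.0 x 150.0 154.0
z rel TCP 111 x -30 n 294 y max -197.0 min -272.0 x -14.0 97.0
z rel TCP 151 x -30 n 592 y max -194.0 min -275.0 x 20.0 96.0
z rel TCP 191 x -30 n 520 y max -192.0 min -275.0 x 25.0 96.0
z rel TCP 231 x -30 n 426 y max -192.0 min -274.0 x 27.0 96.0
z rel TCP 271 x -30 n 488 y max -185.0 min -282.0 x -3.0 100.0
z rel TCP 311 x -150 n 93 y max -199.0 min -223.0 x -86.0 -30.0
z rel TCP 311 x -30 n 1480 y max -186.0 min -283.0 x -30.0 105.0
z rel TCP 351 x -250 n 70 y max -197.0 min -280.0 x -197.0 -151.0
z rel TCP 351 x -150 n 1007 y max -193.0 min -284.0 x -150.0 -30.0
z rel TCP 351 x -30 n 6984 y max -187.0 min -282.0 x -30.0 97.0
z rel TCP 391 x -250 n 1376 y max -168.0 min -280.0 x -250.0 -150.0
z rel TCP 391 x -150 n 6451 y max -191.0 min -287.0 x -150.0 -30.0
z rel TCP 391 x -30 n 1789 y max -205.0 min -273.0 x -30.0 15.0
z rel TCP 431 x -250 n 4712 y max -164.0 min -275.0 x -250.0 -150.0
z rel TCP 431 x -150 n 5823 y max -189.0 min -278.0 x -150.0 -78.0
z rel TCP 471 x -250 n 1687 y max -164.0 min -256.0 x -250.0 -168.0
```

The gripper and wrist stay at local y ≤ -185 and the wheel face is at -175, so there is room. Next I go down over the handle and grip it.

```bash
python3 -m pendant '[{"claw":1.0,"dx":0,"dy":0,"dz":-45,"twist":0},{"claw":1.0,"dx":0,"dy":0,"dz":-90,"twist":0},{"claw":1.0,"dx":0,"dy":0,"dz":-130,"twist":0},{"claw":1.0,"dx":0,"dy":0,"dz":-160,"twist":0},{"claw":1.0,"dx":0,"dy":0,"dz":-184,"twist":0},{"claw":1.0,"dx":0,"dy":0,"dz":-184,"twist":0},{"claw":1.0,"dx":0,"dy":0,"dz":-184,"twist":0}]' 15
python3 -m pendant '[{"claw":0.15,"dx":0,"dy":0,"dz":0,"twist":0},{"claw":0.15,"dx":0,"dy":0,"dz":0,"twist":0},{"claw":0.15,"dx":0,"dy":0,"dz":0,"twist":0},{"claw":0.15,"dx":0,"dy":0,"dz":0,"twist":0},{"claw":0.15,"dx":0,"dy":0,"dz":0,"twist":0},{"claw":0.15,"dx":0,"dy":0,"dz":0,"twist":0},{"claw":0.15,"dx":0,"dy":0,"dz":0,"twist":0},{"claw":0.15,"dx":0,"dy":0,"dz":0,"twist":0}]' 15
python3 - <<'E'
from h import *
p,d=eyes.snapshot("scene"); p2,d=eyes.snapshot("top"); cv2.imwrite("pics/s3.png",cv2.resize(np.hstack([p[150:350,150:350],p2[100:300,110:310]]),(800,400)))
F=[]
for i in range(8):
    eyes.snapshot("top"); F.append(r.get_state()["contact_force"])
print(np.mean(F,0),r.get_state()["tool_pos"])
E
```

```text
clock: 3.75
tool_pos: [0.6083, 0.0585, 0.1852]
eef_rot: [0.677, 0.736, 0.0, 0.0]
contact_force: [0.5, 0.9, 0.5]
opening: 1.001
finger_force: 0.0
clock: 4.55
tool_pos: [0.608, 0.0583, 0.1847]
eef_rot: [0.677, 0.736, 0.0, -0.0]
contact_force: [-0.5, 0.2, 0.0]
opening: 0.299
finger_force: 0.0
[ 4.0174768   0.11099415 -2.59079483] [0.60906047 0.05836239 0.18489159]
```

View pics/s3.png

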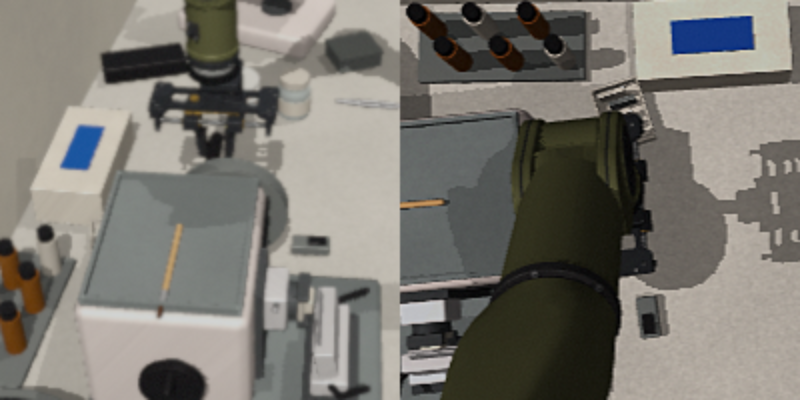

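The picture shows the fingers closing on the handle with nothing else in the way. I'll firm up the grip.

```bash
python3 -m pendant '[{"claw":0.1,"dx":0,"dy":0,"dz":0,"twist":0},{"claw":0.1,"dx":0,"dy":0,"dz":0,"twist":0},{"claw":0.1,"dx":0,"dy":0,"dz":0,"twist":0},{"claw":0.1,"dx":0,"dy":0,"dz":0,"twist":0}]' 40
python3 - <<'E'
from h import *
s=r.get_state(); print({k:np.round(s[k],4).tolist() for k in("tool_pos","contact_force","opening","finger_force")})
# circle shifts from the start angle
yaw=np.radians(4.84)
a0=np.radians(30)
for step in (30,):
  for k in range(0,390,30):
    for j in (10,20,30):
      a=np.radians(30+k); b=np.radians(30+k+j)
      dl=62*(np.sin(b)-np.sin(a)); dz=62*(np.cos(b)-np.cos(a))
      print(30+k,"+",j,"dx %.1f dy %.1f dz %.1f"%(dl*np.cos(yaw),dl*np.sin(yaw),dz))
E
```

```text
clock: 5.45
tool_pos: [0.6091, 0.0584, 0.1849]
eef_rot: [0.677, 0.736, 0.001, 0.001]
contact_force: [6.1, -0.5, -3.4]
opening: 0.228
finger_force: 40.1
{'tool_pos': [0.6091, 0.0584, 0.1849], 'contact_force': [6.077, -0.4603, -3.4068], 'opening': 0.2284, 'finger_force': 40.0679}
30 + 10 dx 8.8 dy 0.7 dz -6.2
30 + 20 dx 16.4 dy 1.4 dz -13.8
30 + 30 dx 22.6 dy 1.9 dz -22.7
60 + 10 dx 4.6 dy 0.4 dz -9.8
60 + 20 dx 7.3 dy 0.6 dz -20.2
60 + 30 dx 8.3 dy 0.7 dz -31.0
90 + 10 dx -0.9 dy -0.1 dz -10.8
90 + 20 dx -3.7 dy -0.3 dz -21.2
90 + 30 dx -8.3 dy -0.7 dz -31.0
120 + 10 dx -6.2 dy -0.5 dz -8.9
120 + 20 dx -13.8 dy -1.2 dz -16.5
120 + 30 dx -22.6 dy -1.9 dz -22.7
150 + 10 dx -9.8 dy -0.8 dz -4.6
150 + 20 dx -20.2 dy -1.7 dz -7.4
150 + 30 dx -30.9 dy -2.6 dz -8.3
180 + 10 dx -10.7 dy -0.9 dz 0.9
180 + 20 dx -21.1 dy -1.8 dz 3.7
180 + 30 dx -30.9 dy -2.6 dz 8.3
210 + 10 dx -8.8 dy -0.7 dz 6.2
210 + 20 dx -16.4 dy -1.4 dz 13.8
210 + 30 dx -22.6 dy -1.9 dz 22.7
240 + 10 dx -4.6 dy -0.4 dz 9.8
240 + 20 dx -7.3 dy -0.6 dz 20.2
240 + 30 dx -8.3 dy -0.7 dz 31.0
270 + 10 dx 0.9 dy 0.1 dz 10.8
270 + 20 dx 3.7 dy 0.3 dz 21.2
270 + 30 dx 8.3 dy 0.7 dz 31.0
300 + 10 dx 6.2 dy 0.5 dz 8.9
300 + 20 dx 13.8 dy 1.2 dz 16.5
300 + 30 dx 22.6 dy 1.9 dz 22.7
330 + 10 dx 9.8 dy 0.8 dz 4.6
330 + 20 dx 20.2 dy 1.7 dz 7.4
330 + 30 dx 30.9 dy 2.6 dz 8.3
360 + 10 dx 10.7 dy 0.9 dz -0.9
360 + 20 dx 21.1 dy 1.8 dz -3.7
360 + 30 dx 30.9 dy 2.6 dz -8.3
390 + 10 dx 8.8 dy 0.7 dz -6.2
390 + 20 dx 16.4 dy 1.4 dz -13.8
390 + 30 dx 22.6 dy 1.9 dz -22.7
```

```bash
(
python3 -m pendant '[{"claw":0.1,"dx":8.8,"dy":0.7,"dz":-6.2,"twist":0},{"claw":0.1,"dx":16.4,"dy":1.4,"dz":-13.8,"twist":0},{"claw":0.1,"dx":22.6,"dy":1.9,"dz":-22.7,"twist":0}]'
python3 -m pendant '[{"claw":0.1,"dx":4.6,"dy":0.4,"dz":-9.8,"twist":0},{"claw":0.1,"dx":7.3,"dy":0.6,"dz":-20.2,"twist":0},{"claw":0.1,"dx":8.3,"dy":0.7,"dz":-31.0,"twist":0}]'
python3 -m pendant '[{"claw":0.1,"dx":-0.9,"dy":-0.1,"dz":-10.8,"twist":0},{"claw":0.1,"dx":-3.7,"dy":-0.3,"dz":-21.2,"twist":0},{"claw":0.1,"dx":-8.3,"dy":-0.7,"dz":-31.0,"twist":0}]'
) | tee -a log.txt
```

```text
clock: 5.75
tool_pos: [0.6314, 0.0603, 0.1618]
eef_rot: [0.677, 0.736, 0.0, 0.0]
contact_force: [2.0, -0.6, 2.7]
opening: 0.234
finger_force: 39.6
clock: 6.05
tool_pos: [0.6391, 0.0609, 0.13]
eef_rot: [0.677, 0.736, -0.0, -0.0]
contact_force: [0.7, -0.1, 2.8]
opening: 0.233
finger_force: 39.6
clock: 6.35
tool_pos: [0.6302, 0.0602, 0.0993]
eef_rot: [0.677, 0.736, -0.0, -0.0]
contact_force: [0.3, 0.6, 7.3]
opening: 0.231
finger_force: 39.4
```

```bash
(
python3 -m pendant '[{"claw":0.1,"dx":-6.2,"dy":-0.5,"dz":-8.9,"twist":0},{"claw":0.1,"dx":-13.8,"dy":-1.2,"dz":-16.5,"twist":0},{"claw":0.1,"dx":-22.6,"dy":-1.9,"dz":-22.7,"twist":0}]'
python3 -m pendant '[{"claw":0.1,"dx":-9.8,"dy":-0.8,"dz":-4.6,"twist":0},{"claw":0.1,"dx":-20.2,"dy":-1.7,"dz":-7.4,"twist":0},{"claw":0.1,"dx":-30.9,"dy":-2.6,"dz":-8.3,"twist":0}]'
python3 -m pendant '[{"claw":0.1,"dx":-10.7,"dy":-0.9,"dz":0.9,"twist":0},{"claw":0.1,"dx":-21.1,"dy":-1.8,"dz":3.7,"twist":0},{"claw":0.1,"dx":-30.9,"dy":-2.6,"dz":8.3,"twist":0}]'
python3 -m pendant '[{"claw":0.1,"dx":-8.8,"dy":-0.7,"dz":6.2,"twist":0},{"claw":0.1,"dx":-16.4,"dy":-1.4,"dz":13.8,"twist":0},{"claw":0.1,"dx":-22.6,"dy":-1.9,"dz":22.7,"twist":0}]'
python3 -m pendant '[{"claw":0.1,"dx":-4.6,"dy":-0.4,"dz":9.8,"twist":0},{"claw":0.1,"dx":-7.3,"dy":-0.6,"dz":20.2,"twist":0},{"claw":0.1,"dx":-8.3,"dy":-0.7,"dz":31.0,"twist":0}]'
python3 -m pendant '[{"claw":0.1,"dx":0.9,"dy":0.1,"dz":10.8,"twist":0},{"claw":0.1,"dx":3.7,"dy":0.3,"dz":21.2,"twist":0},{"claw":0.1,"dx":8.3,"dy":0.7,"dz":31.0,"twist":0}]'
python3 -m pendant '[{"claw":0.1,"dx":6.2,"dy":0.5,"dz":8.9,"twist":0},{"claw":0.1,"dx":13.8,"dy":1.2,"dz":16.5,"twist":0},{"claw":0.1,"dx":22.6,"dy":1.9,"dz":22.7,"twist":0}]'
python3 -m pendant '[{"claw":0.1,"dx":9.8,"dy":0.8,"dz":4.6,"twist":0},{"claw":0.1,"dx":20.2,"dy":1.7,"dz":7.4,"twist":0},{"claw":0.1,"dx":30.9,"dy":2.6,"dz":8.3,"twist":0}]'
python3 -m pendant '[{"claw":0.1,"dx":10.7,"dy":0.9,"dz":-0.9,"twist":0},{"claw":0.1,"dx":21.1,"dy":1.8,"dz":-3.7,"twist":0},{"claw":0.1,"dx":30.9,"dy":2.6,"dz":-8.3,"twist":0}]'
python3 -m pendant '[{"claw":0.1,"dx":8.8,"dy":0.7,"dz":-6.2,"twist":0},{"claw":0.1,"dx":16.4,"dy":1.4,"dz":-13.8,"twist":0},{"claw":0.1,"dx":22.6,"dy":1.9,"dz":-22.7,"twist":0}]'
) >> log.txt
cat > fit.py <<'E'
import re,numpy as np
from scipy.optimize import least_squares
t=open("log.txt").read()
P=np.array(eval("["+",".join(re.findall(r"tool_pos: (\[.*?\])",t))+"]"))*1000
F=np.array(eval("["+",".join(re.findall(r"contact_force: (\[.*?\])",t))+"]"))
yaw=np.radians(4.84); x=P[:,0]*np.cos(yaw)+P[:,1]*np.sin(yaw); z=P[:,2]; fx=F[:,0]*np.cos(yaw)+F[:,1]*np.sin(yaw); fz=F[:,2]
c=least_squares(lambda p:np.hypot(x-p[0],z-p[1])-p[2],[580-.0,131,62]).x
X0=(527.5*np.cos(yaw)+290.3*np.sin(yaw))+30
print("circle",c.round(1),"expected centre",round(X0,1),131)
a=np.arctan2(x-c[0],z-c[1]); tang=fx*np.cos(a)-fz*np.sin(a); rad=fx*np.sin(a)+fz*np.cos(a)
au=np.unwrap(a); d=np.sign(np.gradient(au)); 
import sys; 
# force on tool, tangential: -(d*drag + G sin-term)/r ; wheel gravity torque (+angle) = G sin(a+off)
A=np.c_[-d,np.sin(a),np.cos(a)]
s,res,_,_=np.linalg.lstsq(A,tang,rcond=None)
for q in zip(np.degrees(a).round(),d,tang.round(1),rad.round(1),(A@s).round(1)): print(*q)
G=np.hypot(s[1],s[2]); off=np.degrees(np.arctan2(s[2],s[1])); rms=np.sqrt(np.mean((A@s-tang)**2))
print("drag",s[0],"G",G,"rms",rms,"off",off,"angle for heavy down",(180-off)%360, "+-",np.degrees(rms*np.sqrt(2/len(a))/G))
E
python3 fit.py
```

```text
circle [580.  131.6  62. ] expected centre 580.1 131
61.0 1.0 -1.4 3.0 -1.4
91.0 1.0 -2.8 0.6 -2.9
121.0 1.0 -6.4 -3.5 -5.1
150.0 1.0 -7.8 -13.3 -7.4
176.0 1.0 -7.7 -1.3 -9.1
-152.0 1.0 -10.4 0.7 -10.2
-121.0 1.0 -9.9 -2.2 -10.0
-91.0 1.0 -9.0 -6.5 -8.6
-62.0 1.0 -5.9 -9.0 -6.5
-34.0 1.0 -5.2 -4.6 -4.3
-3.0 1.0 -2.0 8.3 -2.2
30.0 1.0 -0.6 2.8 -1.1
61.0 1.0 -1.1 3.8 -1.4
drag 5.68367870240994 G 4.610324689446225 rms 0.6502105526558385 off 51.98414316840097 angle for heavy down 128.01585683159902 +- 3.1694832092591185
```

```bash
(
python3 -m pendant '[{"claw":0.1,"dx":-6.2,"dy":-0.5,"dz":8.9,"twist":0},{"claw":0.1,"dx":-13.8,"dy":-1.2,"dz":16.5,"twist":0},{"claw":0.1,"dx":-22.6,"dy":-1.9,"dz":22.7,"twist":0}]'
python3 -m pendant '[{"claw":0.1,"dx":-9.8,"dy":-0.8,"dz":4.6,"twist":0},{"claw":0.1,"dx":-20.2,"dy":-1.7,"dz":7.4,"twist":0},{"claw":0.1,"dx":-30.9,"dy":-2.6,"dz":8.3,"twist":0}]'
python3 -m pendant '[{"claw":0.1,"dx":-10.7,"dy":-0.9,"dz":-0.9,"twist":0},{"claw":0.1,"dx":-21.1,"dy":-1.8,"dz":-3.7,"twist":0},{"claw":0.1,"dx":-30.9,"dy":-2.6,"dz":-8.3,"twist":0}]'
python3 -m pendant '[{"claw":0.1,"dx":-8.8,"dy":-0.7,"dz":-6.2,"twist":0},{"claw":0.1,"dx":-16.4,"dy":-1.4,"dz":-13.8,"twist":0},{"claw":0.1,"dx":-22.6,"dy":-1.9,"dz":-22.7,"twist":0}]'
python3 -m pendant '[{"claw":0.1,"dx":-4.6,"dy":-0.4,"dz":-9.8,"twist":0},{"claw":0.1,"dx":-7.3,"dy":-0.6,"dz":-20.2,"twist":0},{"claw":0.1,"dx":-8.3,"dy":-0.7,"dz":-31.0,"twist":0}]'
python3 -m pendant '[{"claw":0.1,"dx":0.9,"dy":0.1,"dz":-10.8,"twist":0},{"claw":0.1,"dx":3.7,"dy":0.3,"dz":-21.2,"twist":0},{"claw":0.1,"dx":8.3,"dy":0.7,"dz":-31.0,"twist":0}]'
python3 -m pendant '[{"claw":0.1,"dx":6.2,"dy":0.5,"dz":-8.9,"twist":0},{"claw":0.1,"dx":13.8,"dy":1.2,"dz":-16.5,"twist":0},{"claw":0.1,"dx":22.6,"dy":1.9,"dz":-22.7,"twist":0}]'
python3 -m pendant '[{"claw":0.1,"dx":9.8,"dy":0.8,"dz":-4.6,"twist":0},{"claw":0.1,"dx":20.2,"dy":1.7,"dz":-7.4,"twist":0},{"claw":0.1,"dx":30.9,"dy":2.6,"dz":-8.3,"twist":0}]'
python3 -m pendant '[{"claw":0.1,"dx":10.7,"dy":0.9,"dz":0.9,"twist":0},{"claw":0.1,"dx":21.1,"dy":1.8,"dz":3.7,"twist":0},{"claw":0.1,"dx":30.9,"dy":2.6,"dz":8.3,"twist":0}]'
python3 -m pendant '[{"claw":0.1,"dx":8.8,"dy":0.7,"dz":6.2,"twist":0},{"claw":0.1,"dx":16.4,"dy":1.4,"dz":13.8,"twist":0},{"claw":0.1,"dx":22.6,"dy":1.9,"dz":22.7,"twist":0}]'
python3 -m pendant '[{"claw":0.1,"dx":4.6,"dy":0.4,"dz":9.8,"twist":0},{"claw":0.1,"dx":7.3,"dy":0.6,"dz":20.2,"twist":0},{"claw":0.1,"dx":8.3,"dy":0.7,"dz":31.0,"twist":0}]'
python3 -m pendant '[{"claw":0.1,"dx":-0.9,"dy":-0.1,"dz":10.8,"twist":0},{"claw":0.1,"dx":-3.7,"dy":-0.3,"dz":21.2,"twist":0},{"claw":0.1,"dx":-8.3,"dy":-0.7,"dz":31.0,"twist":0}]'
) >> log.txt
sed -i 's/^au=.*/au=np.unwrap(a); d=np.sign(np.diff(au,prepend=au[0]-.1))/' fit.py; python3 fit.py; tail -6 log.txt
```

```text
circle [580.  131.6  62. ] expected centre 580.1 131
61.0 1.0 -1.4 3.0 -1.4
91.0 1.0 -2.8 0.6 -3.0
121.0 1.0 -6.4 -3.5 -5.4
150.0 1.0 -7.8 -13.3 -7.7
176.0 1.0 -7.7 -1.3 -9.5
-152.0 1.0 -10.4 0.7 -10.6
-121.0 1.0 -9.9 -2.2 -10.3
-91.0 1.0 -9.0 -6.5 -8.8
-62.0 1.0 -5.9 -9.0 -6.5
-34.0 1.0 -5.2 -4.6 -4.3
-3.0 1.0 -2.0 8.3 -2.1
30.0 1.0 -0.6 2.8 -1.0
61.0 1.0 -1.1 3.8 -1.4
32.0 -1.0 9.8 0.6 10.6
3.0 -1.0 12.5 -1.0 9.8
-27.0 -1.0 7.9 5.2 7.9
-61.0 -1.0 4.6 -1.6 5.2
-91.0 -1.0 2.3 -4.4 2.9
-121.0 -1.0 1.4 -7.6 1.4
-151.0 -1.0 1.6 -11.7 1.1
-179.0 -1.0 2.4 -19.5 2.0
155.0 -1.0 3.7 -1.5 3.5
124.0 -1.0 5.4 8.4 6.0
92.0 -1.0 8.2 6.3 8.5
62.0 -1.0 10.7 3.8 10.2
drag 5.816014068628997 G 4.799371839169345 rms 0.7984131601251993 off 53.12699826867438 angle for heavy down 126.87300173132562 +- 2.695944291316739
clock: 12.95
tool_pos: [0.6319, 0.0603, 0.1609]
eef_rot: [0.677, 0.736, 0.001, 0.001]
contact_force: [8.4, 0.7, -7.6]
opening: 0.227
finger_force: 40.1
```

```bash
(
python3 -m pendant '[{"claw":0.1,"dx":4.6,"dy":0.4,"dz":-9.8,"twist":0},{"claw":0.1,"dx":7.3,"dy":0.6,"dz":-20.2,"twist":0}]'
python3 -m pendant '[{"claw":0.1,"dx":0.9,"dy":0.1,"dz":-10.8,"twist":0},{"claw":0.1,"dx":0,"dy":0,"dz":-21.5,"twist":0}]'
python3 -m pendant '[{"claw":0.1,"dx":-2.8,"dy":-0.2,"dz":-10.4,"twist":0},{"claw":0.1,"dx":-7.3,"dy":-0.6,"dz":-20.2,"twist":0}]'
python3 -m pendant '[{"claw":0.1,"dx":-6.2,"dy":-0.5,"dz":-8.9,"twist":0},{"claw":0.1,"dx":-13.8,"dy":-1.2,"dz":-16.5,"twist":0}]'
python3 -m pendant '[{"claw":0.1,"dx":-8.8,"dy":-0.7,"dz":-6.2,"twist":0},{"claw":0.1,"dx":-18.6,"dy":-1.6,"dz":-10.8,"twist":0}]'
python3 -m pendant '[{"claw":0.1,"dx":-10.4,"dy":-0.9,"dz":-2.8,"twist":0},{"claw":0.1,"dx":-21.1,"dy":-1.8,"dz":-3.7,"twist":0}]'
python3 -m pendant '[{"claw":0.1,"dx":-10.7,"dy":-0.9,"dz":0.9,"twist":0},{"claw":0.1,"dx":-21.1,"dy":-1.8,"dz":3.7,"twist":0}]'
python3 -m pendant '[{"claw":0.1,"dx":-9.8,"dy":-0.8,"dz":4.6,"twist":0},{"claw":0.1,"dx":-18.6,"dy":-1.6,"dz":10.8,"twist":0}]'
python3 -m pendant '[{"claw":0.1,"dx":-7.6,"dy":-0.6,"dz":7.6,"twist":0},{"claw":0.1,"dx":-13.8,"dy":-1.2,"dz":16.5,"twist":0}]'
python3 -m pendant '[{"claw":0.1,"dx":-4.6,"dy":-0.4,"dz":9.8,"twist":0},{"claw":0.1,"dx":-7.3,"dy":-0.6,"dz":20.2,"twist":0}]'
python3 -m pendant '[{"claw":0.1,"dx":-0.9,"dy":-0.1,"dz":10.8,"twist":0},{"claw":0.1,"dx":0,"dy":0,"dz":21.5,"twist":0}]'
python3 -m pendant '[{"claw":0.1,"dx":2.8,"dy":0.2,"dz":10.4,"twist":0},{"claw":0.1,"dx":7.3,"dy":0.6,"dz":20.2,"twist":0}]'
python3 -m pendant '[{"claw":0.1,"dx":6.2,"dy":0.5,"dz":8.9,"twist":0},{"claw":0.1,"dx":13.8,"dy":1.2,"dz":16.5,"twist":0}]'
python3 -m pendant '[{"claw":0.1,"dx":8.8,"dy":0.7,"dz":6.2,"twist":0},{"claw":0.1,"dx":18.6,"dy":1.6,"dz":10.8,"twist":0}]'
python3 -m pendant '[{"claw":0.1,"dx":10.4,"dy":0.9,"dz":2.8,"twist":0},{"claw":0.1,"dx":21.1,"dy":1.8,"dz":3.7,"twist":0}]'
python3 -m pendant '[{"claw":0.1,"dx":10.7,"dy":0.9,"dz":-0.9,"twist":0},{"claw":0.1,"dx":21.1,"dy":1.8,"dz":-3.7,"twist":0}]'
python3 -m pendant '[{"claw":0.1,"dx":9.8,"dy":0.8,"dz":-4.6,"twist":0},{"claw":0.1,"dx":18.6,"dy":1.6,"dz":-10.8,"twist":0}]'
python3 -m pendant '[{"claw":0.1,"dx":7.6,"dy":0.6,"dz":-7.6,"twist":0},{"claw":0.1,"dx":13.8,"dy":1.2,"dz":-16.5,"twist":0}]'
) >> log.txt
cat >> fit.py <<'E'
h=least_squares(lambda s:A@s-tang,s,loss="soft_l1",f_scale=.5).x
print("robust: drag %.2f G %.2f heavy down at %.1f"%(h[0],np.hypot(h[1],h[2]),180-np.degrees(np.arctan2(h[2],h[1]))))
for dd in(1,-1):
    m=d==dd; q=least_squares(lambda s:A[m]@s-tang[m],s,loss="soft_l1",f_scale=.5).x; print(dd,180-np.degrees(np.arctan2(q[2],q[1])))
E
python3 fit.py | tail -24; tail -6 log.txt
```

```text
92.0 -1.0 8.2 6.3 8.4
62.0 -1.0 10.7 3.8 9.9
81.0 1.0 -1.2 3.1 -2.4
102.0 1.0 -4.2 0.9 -3.8
122.0 1.0 -6.0 -2.8 -5.3
141.0 1.0 -7.9 -8.8 -6.9
160.0 1.0 -7.8 -12.7 -8.2
177.0 1.0 -8.8 -4.6 -9.3
-162.0 1.0 -9.1 -0.7 -10.1
-142.0 1.0 -9.7 -2.2 -10.4
-121.0 1.0 -8.8 -3.4 -10.0
-101.0 1.0 -9.6 -5.7 -9.2
-81.0 1.0 -7.6 -8.3 -8.0
-62.0 1.0 -6.7 -11.5 -6.5
-44.0 1.0 -5.3 -10.4 -5.1
-26.0 1.0 -5.2 5.2 -3.7
-4.0 1.0 -2.4 12.1 -2.3
20.0 1.0 -0.3 6.3 -1.4
41.0 1.0 -1.8 4.9 -1.2
61.0 1.0 -1.8 4.6 -1.6
drag 5.769447985182944 G 4.581723912885819 rms 0.7970593322481212 off 52.53509575637931 angle for heavy down 127.46490424362068 +- 2.149637044742077
robust: drag 5.71 G 4.50 heavy down at 128.4
1 128.38629121827293
-1 128.29763576974835
clock: 16.55
tool_pos: [0.6314, 0.0603, 0.1617]
eef_rot: [0.677, 0.736, 0.001, 0.001]
contact_force: [3.1, 0.7, 3.8]
opening: 0.234
finger_force: 39.5
```

```bash

python3 -m pendant '[{"claw":0.1,"dx":4.6,"dy":0.4,"dz":-9.8,"twist":0},{"claw":0.1,"dx":7.3,"dy":0.6,"dz":-20.2,"twist":0},{"claw":0.1,"dx":8.3,"dy":0.7,"dz":-31.0,"twist":0},{"claw":0.1,"dx":7.3,"dy":0.6,"dz":-41.8,"twist":0},{"claw":0.1,"dx":4.6,"dy":0.4,"dz":-52.2,"twist":0},{"claw":0.1,"dx":0,"dy":0,"dz":-62.0,"twist":0},{"claw":0.1,"dx":-4.2,"dy":-0.4,"dz":-68.3,"twist":0},{"claw":0.1,"dx":-4.2,"dy":-0.4,"dz":-68.3,"twist":0}]'
python3 -m pendant '[{"claw":0.1,"dx":0,"dy":0,"dz":0,"twist":0},{"claw":0.1,"dx":0,"dy":0,"dz":0,"twist":0},{"claw":0.1,"dx":0,"dy":0,"dz":0,"twist":0},{"claw":0.1,"dx":0,"dy":0,"dz":0,"twist":0}]' | tee fin.txt
python3 - <<'E'
from h import *
s=r.get_state(); P=np.array(s["tool_pos"])*1000; y=np.radians(4.84)
print(np.degrees(np.arctan2(P[0]*np.cos(y)+P[1]*np.sin(y)-580,P[2]-131.3)), np.abs(s["qd"]).max())
p,d=eyes.snapshot("scene"); p2,d=eyes.snapshot("top"); cv2.imwrite("pics/s4.png",cv2.resize(np.hstack([p[150:350,150:350],p2[100:300,110:310]]),(800,400)))
E
```

```text
clock: 17.35
tool_pos: [0.6245, 0.0597, 0.0918]
eef_rot: [0.677, 0.736, -0.001, -0.001]
contact_force: [5.5, 0.2, -9.1]
opening: 0.228
finger_force: 40.2
clock: 17.75
tool_pos: [0.6245, 0.0596, 0.0918]
eef_rot: [0.677, 0.736, -0.001, -0.001]
contact_force: [4.6, 1.0, -9.0]
opening: 0.226
finger_force: 40.2
129.83590178999896 0.0020813337116823236
```

View pics/s4.png

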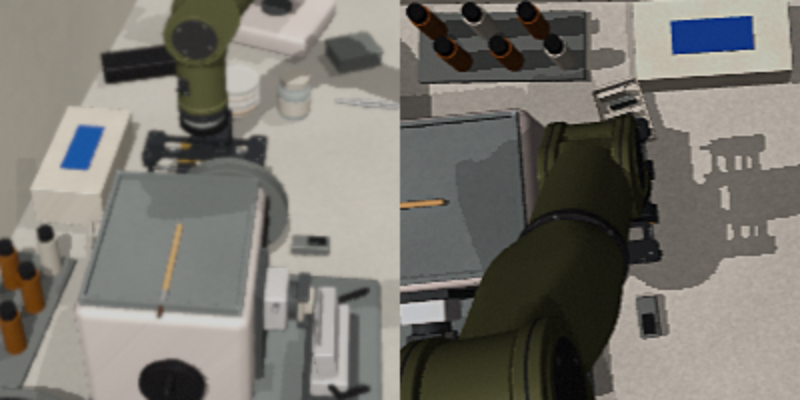

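It settled 1.7 degrees past the estimate, and everything on the bench still stands where it was. I'll back up slightly.

```bash

python3 -m pendant '[{"claw":0.1,"dx":0.6,"dy":0.1,"dz":0.8,"twist":0},{"claw":0.1,"dx":1.2,"dy":0.1,"dz":1.5,"twist":0},{"claw":0.1,"dx":1.2,"dy":0.1,"dz":1.5,"twist":0},{"claw":0.1,"dx":1.2,"dy":0.1,"dz":1.5,"twist":0},{"claw":0.1,"dx":1.2,"dy":0.1,"dz":1.5,"twist":0}]'
python3 - <<'E'
from h import *
s=r.get_state(); P=np.array(s["tool_pos"])*1000; y=np.radians(4.84)
print(np.degrees(np.arctan2(P[0]*np.cos(y)+P[1]*np.sin(y)-580,P[2]-131.3)), np.abs(s["qd"]).max())
E
```

```text
clock: 18.35
tool_pos: [0.6254, 0.0597, 0.0929]
eef_rot: [0.677, 0.736, -0.002, -0.002]
contact_force: [5.6, -0.3, -10.2]
opening: 0.229
finger_force: 40.3
128.566540258864 0.0032787056459215183
```

```bash
python3 -c "
from plant import r
print(r.finish_job())"
```

```text
the job is handed in; nothing more can be done
None
```

The job is handed in: after three turns of the wheel the heavy side should be straight down, to within about 2–3 degrees (handle at about 128.5 degrees), and the arm is still gripping the handle and holding the wheel at rest.

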